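# Two honeys for the breakfast order

## Task

Make up the breakfast order on the bakery bench: stand exactly two of the three honey jars (amber, golden lids) upright in the wooden order tray, side by side on its floor. They are glass, so set each down gently rather than dropping it and knock none over; leave the third honey jar standing where it is.

Things in the scene. Friction and masses are not known exactly. Their poses are not given: they have to be found in the camera images.
- tray_in (a point): Order tray: shallow open tray of pale wood, loose on the bench (0.9 kg), outside 260 mm (its x) by 170 mm (its y) by 26 mm high, walls 8 mm thick, so the inside is 244 by 154 mm; it starts empty. This point is the centre of the inner floor, 8 mm above the bench; x runs along the tray's long side, y along its short side, z up.
- honey_a_mid (a point): Honey jar: closed upright glass jar, amber with a white paper band and a golden-yellow lid; a plain cylinder 50 mm in diameter and 75 mm tall, about 150 g, standing on the bench. This point is its centre, half-way up (37.5 mm above its underside); z is up along the jar. The dark red jars of the same shape with white lids are jam.
- honey_b_mid (a point): Honey jar: closed upright glass jar, amber with a white paper band and a golden-yellow lid; a plain cylinder 50 mm in diameter and 75 mm tall, about 150 g, standing on the bench. This point is its centre, half-way up (37.5 mm above its underside); z is up along the jar. A cream twine spool, 40 by 75 mm, with dark ends also stands there.
- honey_c_mid (a point): Honey jar: closed upright glass jar, amber with a white paper band and a golden-yellow lid; a plain cylinder 50 mm in diameter and 75 mm tall, about 150 g, standing on the bench. This point is its centre, half-way up (37.5 mm above its underside); z is up along the jar. All jars and the spool start upright, centres at least 100 mm apart (115 mm along the world's x between the two rows).
There are look-alikes about, which are no part of the job. Leave any purple look-alike of the part that bears honey_a_mid alone. What is shaped like the part that bears honey_b_mid but turquoise is not meant.

How it is judged:
By the outcome, as a careful person would: the job done as asked, in the order asked, and still so for the second after the job is handed in, with the robot touching nothing.
It also fails if it takes over 56 s, if anything falls off the work surface, if the arm or the gripper's body presses on something with over 40 N, if the wrist force passes 120 N, or if a joint passes its speed limit or range.

## Robot

A 7-joint arm with a two-finger parallel gripper is mounted at the origin on the work surface. World frame = base frame: x ahead of the robot, y to its left, z up, the work surface at z = 0. Lengths are in mm, angles in degrees, forces in N, time in s.
With the tool pointing down it reaches from about 400 to 850 mm from the base axis. Payload 4.5 kg.
Tool frame: the origin (TCP) lies at the very end of the fingers, on their centre line; the grasp point (between the pads) lies behind it (bot.grip_depth is the z of the grasp point in the tool frame, in mm); z points along the fingers, y is the line along which they close (so a half turn about z gives the same grasp; the last joint's range is limited). The gripper opens to 88 mm and grips with 3 to 60 N. Pads are 18 mm wide; open, the fingers measure 123 mm over their backs; the gripper's body (75 mm by 187 mm) begins 45 mm behind the grasp point.
Start: joints at [70.29, 39.483, -11.15, 89.685, 9.013, 51.709, -12.324], TCP at [230.578, -580.937, 238.743] pointing down, gripper open.
Joint ranges: [-172.22, 172.22], [-26.19, 119.32], [-84.43, 86.54], [7.71, 146.69], [-57.33, 237.33], [2.42, 119.75], [-152.13, 152.13]. Speed limits (degrees/s): [147.25, 147.25, 180, 180, 180, 180, 180].

## Interface

Orientations are given as a 3x3 rotation matrix whose columns are the frame's x, y, z axes.
In Python, from workcell import sensors, grab_frame, get_calibration, job, bot gives the robot as it stands.
- The arm moves only by the tool carry_out, never from a script. Its argument "increments" is one flat list of numbers, 5 for each row, row after row: the opening, from 0 (shut) to 1 (fully open), then the shift along the tool's x, y, z in cm, then the turn about the tool's z in degrees. A call has 1 to 20 rows; each row shifts and turns the commanded pose from where the row before left it, along the tool's axes as they then stand; what a row does not reach is not made up. A row lasts 1/12 s, in which the tool goes at most 41.7 mm and 7.16 degrees, less where a joint would pass 70% of its speed; a pose out of reach is approached as far as the arm can. A call with a gripper value outside its range is refused whole. The fingers move at their own pace and stop on an object; "newtons" is the grip in N (left out, the last holds). Time passes only in rows, so rows that do not move let the fingers close. It gives the time, the measured TCP pose, the force, the opening and the grip force at its end, in the units of the state.
- sensors.observe(): the state, without advancing time (a new reading comes with each control period).
- grab_frame(name): name is "scene" or "top" or "wrist"; returns the picture (420x560x3 uint8, red, green, blue); there is no depth.
- get_calibration(name): a dict with "fx", "fy", "cx", "cy" (pixels), "k1" (the pictures are not rectified: a ray, as slopes to the right and down, at radius r is drawn at 1 + k1 r^2 times it, then the intrinsics apply), "pose" (4x4, takes a point from camera to world coordinates); the wrist camera has in their place "hand_eye" (4x4, takes a point from camera to tool coordinates, whose origin is the TCP and whose axes are the flange's). Camera axes: x right, y up, looking along -z (the intrinsics and any distortion apply to the point x, -y, -z); pixel columns grow to the right and rows downward; lengths in mm; the calibration is good to about 2 mm. A picture is of the moment at which its call begins: read the wrist's pose just before it. get_calibration takes no time and is no camera call.
- job.hand_in(): hands the job in; it is judged then, once.
The state is a dict: "t": time; "joints": joint angles; "qvel": joint speeds; "joint_torque": joint torques, N m; "tool_pos": TCP position; "eef_rot": TCP orientation; "ft_force": force on the tool from outside, world axes, zero at the start; "torque": the same for the moment, N m; "finger_gap": opening from 0.0 (shut) to 1.0 (fully open); "grip_force": force on a finger pad.
Only numpy, scipy, OpenCV 4.12 (cv2) and the standard library are available. Lean on these libraries where they do the work, as an engineer would, in place of code of your own. Each camera call takes 0.05 s, during which the arm holds its last target. There are 200 camera calls.

## Working session

There is one attempt and no reset: what is moved stays moved. The work goes in short steps, Python scripts to look and compute and a tool call to move; the robot and the scene stay as the last step left them, time stands still between calls to the robot, and variables do not carry over. Pictures are saved under pics/ and viewed, at most 10 in all, crops included, and the job is handed in when it is done.

Besides the shell and the picture viewer there is one more tool, called after ">>>" as name(argument=value, ...) on one line, values as JSON. carry_out: Moves the arm, as the interface text tells. Its arguments: {"type":"object","properties":{"increments":{"type":"array"},"newtons":{"type":"number"}},"required":["increments"]}

```bash
mkdir -p pics; python3 - <<'E'
from workcell import sensors, grab_frame, get_calibration, job, bot
import cv2
s=sensors.observe(); print(s['t'],s['tool_pos'],s['eef_rot'],s['finger_gap'],bot.grip_depth)
for n in("top","scene"):
    cv2.imwrite(f"pics/{n}0.png",grab_frame(n)[:,:,::-1]); print(n,get_calibration(n))
E
```

```text
0.0 [ 230.25825374 -580.33592381  237.88541563] [[ 9.29446338e-01  3.68956411e-01 -8.19612905e-04]
 [ 3.68957298e-01 -9.29444776e-01  1.70867607e-03]
 [-1.31357942e-04 -1.89052488e-03 -9.99998204e-01]] 1.002930541474264 -18.700000000000003
top {'fx': 434.88997574845513, 'fy': 434.88997574845513, 'cx': 276.6782551803057, 'cy': 205.50672869149457, 'k1': -0.12102702551613445, 'pose': array([[ 1.64883473e-02,  9.95534237e-01, -9.29500779e-02,
         3.95820196e+02],
       [-9.99864045e-01,  1.64317649e-02, -1.37408305e-03,
         9.34813081e+01],
       [ 1.59387104e-04,  9.29600973e-02,  9.95669822e-01,
         1.04365333e+03],
       [ 0.00000000e+00,  0.00000000e+00,  0.00000000e+00,
         1.00000000e+00]])}
scene {'fx': 400.2011808040819, 'fy': 400.2011808040819, 'cx': 278.5523858487414, 'cy': 215.90794533892412, 'k1': -0.04414873345995038, 'pose': array([[ 8.52887543e-01, -4.13150344e-01,  3.19201554e-01,
         7.18941350e+02],
       [ 5.22087360e-01,  6.71673918e-01, -5.25622427e-01,
        -2.87989627e+02],
       [ 2.76172854e-03,  6.14947917e-01,  7.88562891e-01,
         6.83456180e+02],
       [ 0.00000000e+00,  0.00000000e+00,  0.00000000e+00,
         1.00000000e+00]])}
```

View pics/top0.png

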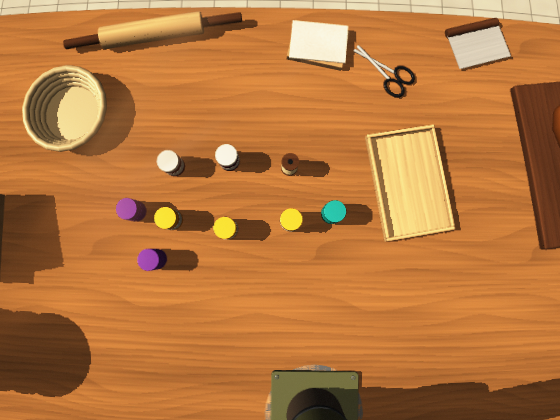

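View pics/scene0.png

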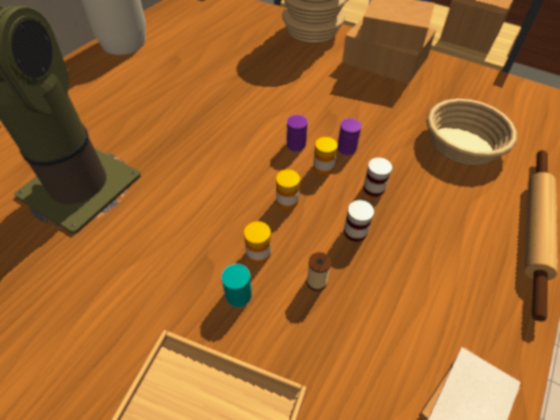

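The top view shows yellow honey lids at (165,218), (225,228) and (291,219). The look-alikes are purple at (126,209) and (148,260), turquoise at (335,212), white-lidded jam at (167,161) and (226,156), and the spool at (290,163). The tray is around (411,183). The scene view confirms amber bodies with a white band under the three yellow lids. I choose the two jars nearest the tray, (291,219) and (225,228).

```bash
cat > h.py <<'E'
import numpy as np, cv2
from workcell import sensors, grab_frame, get_calibration, job, bot
def ray(px,c,T,z):
    K=np.array([[c['fx'],0,c['cx']],[0,c['fy'],c['cy']],[0,0,1]])
    u=cv2.undistortPoints(np.array(px,float).reshape(-1,1,2),K,np.array([c['k1'],0,0,0.])).reshape(-1,2)
    d=np.c_[u[:,0],-u[:,1],-np.ones(len(u))]@T[:3,:3].T
    return T[:3,3]+d*((z-T[2,3])/d[:,2])[:,None]
def blobs(img,lo,hi,amin=60):
    m=cv2.inRange(cv2.cvtColor(img,cv2.COLOR_RGB2HSV),lo,hi)
    n,_,st,ce=cv2.connectedComponentsWithStats(m)
    return [(ce[i],st[i,4]) for i in range(1,n) if st[i,4]>amin]
E
python3 - <<'E'
from h import *
img=grab_frame("top");c=get_calibration("top");T=c['pose']
for n,lo,hi in(("honey",(24,180,120),(32,255,255)),("purple",(135,100,60),(155,255,255)),("turq",(80,120,60),(95,255,255)),("white",(0,0,190),(40,50,255))):
    for ce,a in blobs(img,lo,hi): print(n,ce.round(1),a,ray([ce],c,T,75)[0].round(1))
hsv=cv2.cvtColor(img,cv2.COLOR_RGB2HSV)
print(hsv[219,291],hsv[128,400],hsv[236,420],hsv[180,411],hsv[300,400])
m=cv2.inRange(hsv,(14,40,150),(30,165,255)); m[:,:355]=0;m[:,470:]=0;m[:115]=0;m[250:]=0
cs=max(cv2.findContours(cv2.morphologyEx(m,cv2.MORPH_CLOSE,np.ones((7,7))),0,2)[0],key=cv2.contourArea)
r=cv2.minAreaRect(cs);b=cv2.boxPoints(r);w=ray(b,c,T,26)
print(b.round(1),w.round(1),w.mean(0),[np.linalg.norm(w[i]-w[i-1]).round(1) for i in range(4)])
s=get_calibration("scene")
cv2.imwrite("pics/crop.png",cv2.resize(grab_frame("scene")[110:320,200:410,::-1],None,fx=2.8,fy=2.8))
print(get_calibration("wrist"))
E
```

```text
honey [164.4 217.4] 357 [455.3 346.9  75. ]
honey [290.7 218.9] 362 [456.7  63.1  75. ]
honey [223.9 227.2] 357 [435.7 211.7  75. ]
purple [126.  208.3] 324 [474.2 436.6  75. ]
purple [148.1 259.3] 363 [360.4 380.7  75. ]
turq [333.3 211.7] 427 [474.5 -32.2  75. ]
white [318.3  41.2] 1988 [878.1   2.9  75. ]
white [478.8  46.6] 1625 [ 882.6 -390.5   75. ]
white [373.9  61.7] 163 [ 830.3 -128.6   75. ]
white [225.7 154.4] 343 [600.9 212.4  75. ]
white [167.1 160.4] 321 [585.4 346.3  75. ]
[ 27 201 251] [ 14 182 207] [ 12 178  93] [ 22 123 249] [ 14 183 209]
[[364.1 134.5]
 [434.9 121.3]
 [454.9 228.9]
 [384.1 242.1]] [[ 666.  -112.7   26. ]
 [ 704.1 -288.8   26. ]
 [ 441.7 -332.    26. ]
 [ 408.7 -159.2   26. ]] [ 555.12547426 -223.16153614   26.        ] [np.float64(261.5), np.float64(180.2), np.float64(266.0), np.float64(175.9)]
{'fx': 309.1263038840516, 'fy': 309.1263038840516, 'cx': 278.9379349196778, 'cy': 207.5374507113599, 'k1': -0.015605065877465837, 'hand_eye': array([[ 2.30162949e-04,  9.54588385e-01,  2.97927779e-01,
         7.67396296e+01],
       [ 9.99999944e-01, -2.91596561e-04,  1.61756498e-04,
         2.22203854e-01],
       [ 2.41285590e-04,  2.97927725e-01, -9.54588399e-01,
        -1.45950473e+02],
       [ 0.00000000e+00,  0.00000000e+00,  0.00000000e+00,
         1.00000000e+00]])}
```

View pics/crop.png

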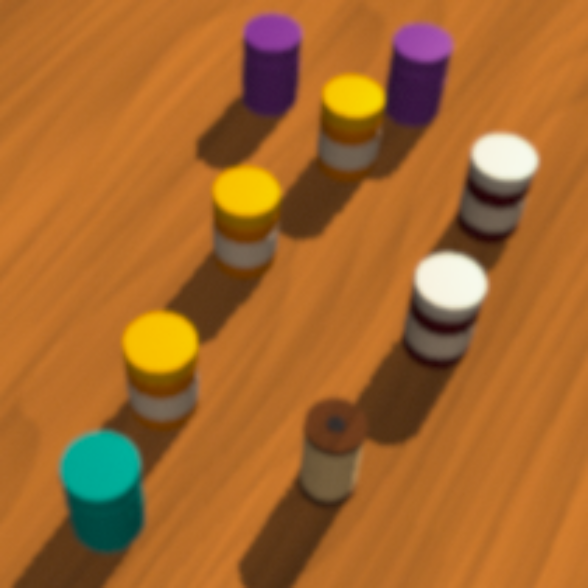

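The crop shows the three jars with gold lids, amber glass and white bands. The turquoise and purple cylinders differ plainly. I'll take the jars at (457,63) and (436,212). First I go over the tray, already aligned to it, and measure it from the wrist camera.

>>> carry_out(increments=[0.8, 0, 0, 0, 5.9, 0.8, 0, 0, 0, 5.9, 0.8, 2.4, -1.85, 0, 0, 0.8, 2.4, -1.85, 0, 0, 0.8, 2.4, -1.85, 0, 0, 0.8, 2.4, -1.85, 0, 0, 0.8, 2.4, -1.85, 0, 0, 0.8, 2.4, -1.85, 0, 0, 0.8, 2.4, -1.85, 0, 0, 0.8, 2.4, -1.85, 0, 0, 0.8, 2.4, -1.85, 0, 0, 0.8, 2.4, -1.85, 0, 0, 0.8, 2.4, -1.85, 0, 0, 0.8, 2.4, -1.85, 0, 0, 0.8, 2.4, -1.85, 0, 0, 0.8, 2.4, -1.85, 0, 0, 0.8, 2.4, -1.85, 0, 0, 0.8, 2.4, -1.85, 0, 0, 0.8, 0, 0, 0, 0, 0.8, 0, 0, 0, 0], newtons=15)

```text
t: 1.87
tool_pos: [559.5, -221.2, 238.4]
eef_rot: [[0.984, 0.175, 0.0], [0.175, -0.984, 0.001], [0.0, -0.001, -1.0]]
ft_force: [0.1, -0.3, -0.2]
finger_gap: 0.8
grip_force: 0.0
```

```bash
cat >> h.py <<'E'
def wrist():
    s=sensors.observe(); W=np.eye(4); W[:3,:3]=s['eef_rot']; W[:3,3]=s['tool_pos']
    img=grab_frame("wrist"); c=get_calibration("wrist"); return img,c,W@c['hand_eye'],s
def togo(s,x,y,z):
    return (s['eef_rot'].T@(np.array([x,y,z])-s['tool_pos'])/10).round(2)
E
python3 - <<'E'
from h import *
img,c,T,s=wrist(); R=s['eef_rot']
print(s['t'],s['tool_pos'].round(1),np.degrees(np.arctan2(R[1,0],R[0,0])))
cv2.imwrite("pics/w1.png",img[:,:,::-1]); print(cv2.cvtColor(img,cv2.COLOR_RGB2HSV)[[200,60],[280,280]])
for ce,a in blobs(img,(20,180,120),(32,255,255)): print(ce,a,ray([ce],c,T,75)[0].round(1))
E
```

```text
1.8667 [ 559.5 -221.2  238.4] 10.102080165345564
[[ 20 137 248]
 [ 14 193 209]]
[ 12.81581395 235.52837209] 1075 [457.4  56.1  75. ]
```

View pics/w1.png

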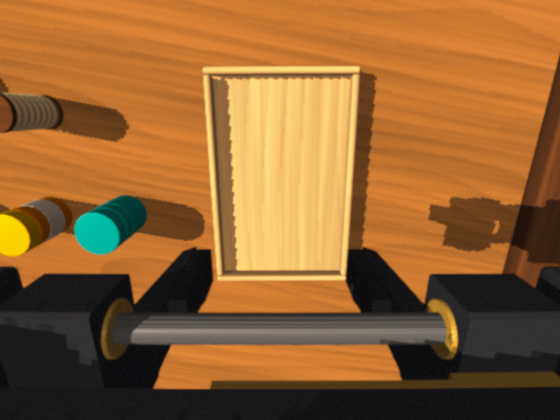

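The wrist view shows the empty tray with outer rim corners at (204,68), (359,67), (348,279) and (219,279), aligned with the tool. The turquoise and honey jars are at the left.

```bash
python3 - <<'E'
from h import *
s=sensors.observe(); W=np.eye(4); W[:3,:3]=s['eef_rot']; W[:3,3]=s['tool_pos']
c=get_calibration("wrist");w=ray([[204,68],[359,67],[348,279],[219,279]],c,W@c['hand_eye'],26)
C=w.mean(0);d=w[0]+w[1]-w[2]-w[3]
print(w.round(1),C.round(1),np.degrees(np.arctan2(d[1],d[0])),[np.linalg.norm(w[i]-w[i-1]).round(1) for i in range(4)])
print(togo(s,436,211,190),togo(s,457,63,190))
E
```

```text
[[ 663.5 -123.9   26. ]
 [ 693.  -286.7   26. ]
 [ 442.4 -335.8   26. ]
 [ 413.2 -169.1   26. ]] [ 553.  -228.9   26. ] 10.671407177135565 [np.float64(254.4), np.float64(165.5), np.float64(255.4), np.float64(169.2)]
[ -4.55 -44.88   4.84] [ -5.03 -29.94   4.84]
```

>>> carry_out(increments=[0.8, -0.5, -3, 0.4, 0, 0.8, -0.5, -3, 0.4, 0, 0.8, -0.5, -3, 0.4, 0, 0.8, -0.5, -3, 0.4, 0, 0.8, -0.5, -3, 0.4, 0, 0.8, -0.5, -3, 0.4, 0, 0.8, -0.5, -3, 0.4, 0, 0.8, -0.5, -3, 0.4, 0, 0.8, -0.5, -3, 0.4, 0, 0.8, -0.5, -3, 0.4, 0, 0.8, 0, 0, 0, 0, 0.8, 0, 0, 0, 0])

```text
t: 2.92
tool_pos: [457.0, 63.5, 198.7]
eef_rot: [[0.985, 0.173, -0.001], [0.173, -0.985, -0.001], [-0.001, 0.0, -1.0]]
ft_force: [0.3, -1.1, 1.3]
finger_gap: 0.801
grip_force: 0.0
```

```bash
python3 - <<'E'
from h import *
img,c,T,s=wrist(); cv2.imwrite("pics/w2.png",img[:,:,::-1])
print(s['tool_pos'].round(1))
for n,lo,hi in(("honey",(24,180,120),(32,255,255)),("turq",(80,120,60),(95,255,255))):
    m=cv2.inRange(cv2.cvtColor(img,cv2.COLOR_RGB2HSV),lo,hi)
    for k in cv2.findContours(m,0,2)[0]:
        if cv2.contourArea(k)>300:
            e=cv2.fitEllipse(k);p=ray([e[0]],c,T,75)[0];print(n,cv2.boundingRect(k),e[0],p.round(1),togo(s,p[0],p[1],32))
E
```

```text
[457.   63.5 198.7]
honey (252, 174, 53, 52) (278.05584716796875, 199.5078125) [457.1  64.   75. ] [ 0.03 -0.06 16.67]
honey (87, 169, 53, 52) (112.78152465820312, 194.60150146484375) [435.8 212.3  75. ] [  0.49 -15.03  16.67]
turq (347, 160, 69, 62) (380.8813171386719, 190.72215270996094) [481.2 -25.8  75. ] [ 0.85  9.2  16.68]
```

View pics/w2.png

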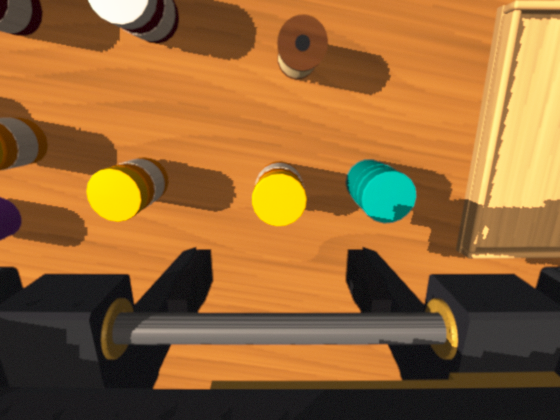

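The honey lid at (278,200) lies within 1 mm of the tool axis. The turquoise one at (384,194) clears the finger. Descend and grip.

>>> carry_out(increments=[0.8, 0, 0, 2.4, 0, 0.8, 0, 0, 2.4, 0, 0.8, 0, 0, 2.4, 0, 0.8, 0, 0, 2.4, 0, 0.8, 0, 0, 2.4, 0, 0.8, 0, 0, 2.0, 0, 0.8, 0, 0, 1.2, 0, 0.8, 0, 0, 1.0, 0, 0.8, 0, 0, 0.5, 0, 0.8, 0, 0, 0, 0, 0.4, 0, 0, 0, 0, 0.4, 0, 0, 0, 0, 0.4, 0, 0, 0, 0, 0.4, 0, 0, 0, 0, 0.4, 0, 0, 0, 0, 0.4, 0, 0, 0, 0], newtons=15)

```text
t: 4.3
tool_pos: [458.2, 63.5, 32.4]
eef_rot: [[0.985, 0.171, 0.001], [0.171, -0.985, 0.0], [0.001, 0.0, -1.0]]
ft_force: [-0.5, 0.7, 6.7]
finger_gap: 0.564
grip_force: 15.0
```

>>> carry_out(increments=[0.4, 0, 0, -1, 0, 0.4, 0, 0, -2, 0, 0.4, 0, 0, -3, 0, 0.4, 0, 0, -3, 0, 0.4, 0, 0, -1, 0, 0.4, 0.74, 2.53, 0, 0, 0.4, 0.74, 2.53, 0, 0, 0.4, 0.74, 2.53, 0, 0, 0.4, 0.74, 2.53, 0, 0, 0.4, 0.74, 2.53, 0, 0, 0.4, 0.74, 2.53, 0, 0, 0.4, 0.74, 2.53, 0, 0, 0.4, 0.74, 2.53, 0, 0, 0.4, 0.74, 2.53, 0, 0, 0.4, 0.74, 2.53, 0, 0, 0.4, 0.74, 2.53, 0, 0, 0.4, 0.74, 2.53, 0, 0, 0.4, 0, 0, 0, 0, 0.4, 0, 0, 0, 0, 0.4, 0, 0, 0, 0])

```text
t: 5.97
tool_pos: [596.3, -219.4, 131.7]
eef_rot: [[0.985, 0.171, -0.001], [0.171, -0.985, 0.001], [-0.001, -0.001, -1.0]]
ft_force: [-0.3, -0.2, -1.2]
finger_gap: 0.566
grip_force: 15.0
```

>>> carry_out(increments=[0.4, 0, 0, 1.5, 0, 0.4, 0, 0, 2.5, 0, 0.4, 0, 0, 2, 0, 0.4, 0, 0, 1.2, 0, 0.4, 0, 0, 0.8, 0, 0.4, 0, 0, 0.5, 0, 0.4, 0, 0, 0.3, 0, 0.4, 0, 0, 0.1, 0, 0.4, 0, 0, 0, 0, 0.4, 0, 0, 0, 0, 0.4, 0, 0, 0, 0])

```text
t: 6.88
tool_pos: [597.6, -220.8, 43.5]
eef_rot: [[0.985, 0.171, 0.001], [0.171, -0.985, -0.0], [0.001, 0.001, -1.0]]
ft_force: [-0.8, 0.7, -1.4]
finger_gap: 0.561
grip_force: 15.0
```

Not touching yet; about 3 mm remain.

>>> carry_out(increments=[0.4, 0, 0, 0.08, 0, 0.4, 0, 0, 0.08, 0, 0.4, 0, 0, 0.08, 0, 0.4, 0, 0, 0, 0, 0.4, 0, 0, 0, 0])

```text
t: 7.3
tool_pos: [597.2, -220.6, 40.5]
eef_rot: [[0.985, 0.171, 0.0], [0.171, -0.985, -0.0], [0.0, 0.0, -1.0]]
ft_force: [-1.8, 0.5, 1.0]
finger_gap: 0.563
grip_force: 15.0
```

>>> carry_out(increments=[0.8, 0, 0, 0, 0, 0.8, 0, 0, 0, 0, 0.8, 0, 0, 0, 0, 0.8, 0, 0, 0, 0, 0.8, 0, 0, -1, 0, 0.8, 0, 0, -2, 0, 0.8, 0, 0, -3, 0, 0.8, 0, 0, -3, 0, 0.8, 0, 0, -3, 0, 0.8, 0, 0, -3, 0, 0.8, 0, 0, 0, 0, 0.8, 0, 0, 0, 0])

```text
t: 8.3
tool_pos: [598.4, -221.0, 193.1]
eef_rot: [[0.985, 0.171, 0.005], [0.171, -0.985, -0.002], [0.005, 0.002, -1.0]]
ft_force: [0.5, 0.7, -1.2]
finger_gap: 0.795
grip_force: 0.0
```

```bash
python3 - <<'E'
from h import *
img,c,T,s=wrist(); cv2.imwrite("pics/w3.png",img[:,:,::-1])
m=cv2.inRange(cv2.cvtColor(img,cv2.COLOR_RGB2HSV),(24,180,120),(32,255,255))
for k in cv2.findContours(m,0,2)[0]:
    if cv2.contourArea(k)>300:
        e=cv2.fitEllipse(k);print(e,ray([e[0]],c,T,83)[0].round(1))
print(togo(s,435.8,212.3,190))
E
```

```text
((276.99176025390625, 207.2387237548828), (52.01675033569336, 54.645015716552734), 103.39263916015625) [ 595.9 -220.2   83. ]
[ -8.62 -45.47   0.16]
```

View pics/w3.png

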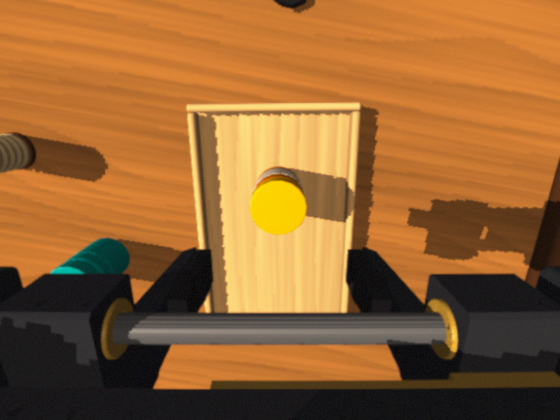

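The first jar stands in the tray, lid at (277,207). The far rim at row 106 shows it sits clear of the wall. Now to the second jar.

>>> carry_out(increments=[0.8, -0.575, -3.03, 0, 0, 0.8, -0.575, -3.03, 0, 0, 0.8, -0.575, -3.03, 0, 0, 0.8, -0.575, -3.03, 0, 0, 0.8, -0.575, -3.03, 0, 0, 0.8, -0.575, -3.03, 0, 0, 0.8, -0.575, -3.03, 0, 0, 0.8, -0.575, -3.03, 0, 0, 0.8, -0.575, -3.03, 0, 0, 0.8, -0.575, -3.03, 0, 0, 0.8, -0.575, -3.03, 0, 0, 0.8, -0.575, -3.03, 0, 0, 0.8, -0.575, -3.03, 0, 0, 0.8, -0.575, -3.03, 0, 0, 0.8, -0.575, -3.03, 0, 0, 0.8, 0, 0, 0, 0, 0.8, 0, 0, 0, 0, 0.8, 0, 0, 0, 0])

```text
t: 9.85
tool_pos: [434.0, 211.4, 189.5]
eef_rot: [[0.985, 0.171, -0.002], [0.171, -0.985, -0.002], [-0.002, 0.002, -1.0]]
ft_force: [-0.0, -0.3, -0.2]
finger_gap: 0.796
grip_force: 0.0
```

```bash
python3 - <<'E'
from h import *
img,c,T,s=wrist()
m=cv2.inRange(cv2.cvtColor(img,cv2.COLOR_RGB2HSV),(24,180,120),(32,255,255))
for k in cv2.findContours(m,0,2)[0]:
    if cv2.contourArea(k)>300:
        e=cv2.fitEllipse(k);p=ray([e[0]],c,T,75)[0];print(e,p.round(1),togo(s,p[0],p[1],32))
E
```

```text
((277.3141174316406, 200.183837890625), (52.38523483276367, 54.71535110473633), 98.94856262207031) [435.8 212.7  75. ] [ 0.23 -0.12 15.75]
((122.89630126953125, 151.60145568847656), (52.97003936767578, 61.511112213134766), 135.833251953125) [455.5 347.4  75. ] [  4.47 -13.06  15.72]
```

>>> carry_out(increments=[0.8, 0.2, -0.1, 2.2, 0, 0.8, 0, 0, 2.4, 0, 0.8, 0, 0, 2.4, 0, 0.8, 0, 0, 2.4, 0, 0.8, 0, 0, 2.4, 0, 0.8, 0, 0, 1.8, 0, 0.8, 0, 0, 1.0, 0, 0.8, 0, 0, 0.7, 0, 0.8, 0, 0, 0.4, 0, 0.8, 0, 0, 0, 0, 0.4, 0, 0, 0, 0, 0.4, 0, 0, 0, 0, 0.4, 0, 0, 0, 0, 0.4, 0, 0, 0, 0, 0.4, 0, 0, 0, 0, 0.4, 0, 0, 0, 0])

```text
t: 11.23
tool_pos: [436.7, 213.8, 34.0]
eef_rot: [[0.985, 0.171, 0.001], [0.171, -0.985, 0.0], [0.001, 0.0, -1.0]]
ft_force: [0.0, -1.2, 6.4]
finger_gap: 0.563
grip_force: 15.0
```

>>> carry_out(increments=[0.4, 0, 0, -1, 0, 0.4, 0, 0, -2.5, 0, 0.4, 0, 0, -3, 0, 0.4, 0, 0, -3, 0, 0.4, 0, 0, -1, 0, 0.4, -0.045, 3.26, 0, 0, 0.4, -0.045, 3.26, 0, 0, 0.4, -0.045, 3.26, 0, 0, 0.4, -0.045, 3.26, 0, 0, 0.4, -0.045, 3.26, 0, 0, 0.4, -0.045, 3.26, 0, 0, 0.4, -0.045, 3.26, 0, 0, 0.4, -0.045, 3.26, 0, 0, 0.4, -0.045, 3.26, 0, 0, 0.4, -0.045, 3.26, 0, 0, 0.4, -0.045, 3.26, 0, 0, 0.4, -0.045, 3.26, 0, 0, 0.4, -0.045, 3.26, 0, 0, 0.4, -0.045, 3.26, 0, 0, 0.4, 0, 0, 0, 0])

```text
t: 12.9
tool_pos: [507.5, -246.1, 138.8]
eef_rot: [[0.987, 0.161, 0.001], [0.161, -0.987, -0.007], [0.0, 0.007, -1.0]]
ft_force: [0.0, -1.0, -1.2]
finger_gap: 0.562
grip_force: 15.0
```

>>> carry_out(increments=[0.4, 0, 0, 0, 0, 0.4, 0, 0, 0, 0])

```text
t: 13.07
tool_pos: [507.6, -235.9, 138.5]
eef_rot: [[0.985, 0.171, -0.001], [0.171, -0.985, 0.001], [-0.0, -0.001, -1.0]]
ft_force: [0.3, 1.0, -1.9]
finger_gap: 0.563
grip_force: 15.0
```

>>> carry_out(increments=[0.4, 0, 0, 1.5, 0, 0.4, 0, 0, 2.5, 0, 0.4, 0, 0, 2, 0, 0.4, 0, 0, 1.2, 0, 0.4, 0, 0, 0.9, 0, 0.4, 0, 0, 0.6, 0, 0.4, 0, 0, 0.4, 0, 0.4, 0, 0, 0.2, 0, 0.4, 0, 0, 0, 0, 0.4, 0, 0, 0, 0, 0.4, 0, 0, 0, 0])

```text
t: 13.98
tool_pos: [508.5, -237.2, 45.9]
eef_rot: [[0.985, 0.171, 0.001], [0.171, -0.985, -0.0], [0.001, 0.001, -1.0]]
ft_force: [-0.8, -0.6, -1.7]
finger_gap: 0.56
grip_force: 15.0
```

>>> carry_out(increments=[0.4, 0, 0, 0.08, 0, 0.4, 0, 0, 0.08, 0, 0.4, 0, 0, 0.08, 0, 0.4, 0, 0, 0, 0, 0.4, 0, 0, 0, 0])

```text
t: 14.4
tool_pos: [508.0, -236.9, 42.9]
eef_rot: [[0.985, 0.171, -0.0], [0.171, -0.985, -0.0], [-0.0, 0.0, -1.0]]
ft_force: [-0.3, -0.3, -1.4]
finger_gap: 0.562
grip_force: 15.0
```

>>> carry_out(increments=[0.4, 0, 0, 0.05, 0, 0.4, 0, 0, 0.05, 0, 0.4, 0, 0, 0, 0, 0.4, 0, 0, 0, 0])

```text
t: 14.73
tool_pos: [508.1, -236.9, 42.1]
eef_rot: [[0.985, 0.171, 0.0], [0.171, -0.985, -0.0], [0.0, 0.0, -1.0]]
ft_force: [-0.6, -0.2, 2.4]
finger_gap: 0.565
grip_force: 15.0
```

Contact. Release, rise and check.

>>> carry_out(increments=[0.8, 0, 0, 0, 0, 0.8, 0, 0, 0, 0, 0.8, 0, 0, 0, 0, 0.8, 0, 0, 0, 0, 0.8, 0, 0, -1, 0, 0.8, 0, 0, -2, 0, 0.8, 0, 0, -3, 0, 0.8, 0, 0, -3, 0, 0.8, 0, 0, -3, 0, 0.8, 0, 0, -3, 0, 0.8, 0, 0, -2, 0, 0.8, -3, 0, 0, 0, 0.8, 0, 0, 0, 0, 0.8, 0, 0, 0, 0])

```text
t: 15.9
tool_pos: [476.9, -242.8, 212.8]
eef_rot: [[0.986, 0.169, -0.001], [0.169, -0.986, -0.001], [-0.001, 0.001, -1.0]]
ft_force: [0.3, 0.3, -0.8]
finger_gap: 0.799
grip_force: 0.0
```

```bash
python3 - <<'E'
from h import *
a=grab_frame("wrist"); b=grab_frame("scene")
v=np.hstack([a,b]); cv2.imwrite("pics/end.png",cv2.resize(v,(800,300),interpolation=cv2.INTER_AREA)[:,:,::-1])
E
```

```text
(no output)
```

View pics/end.png

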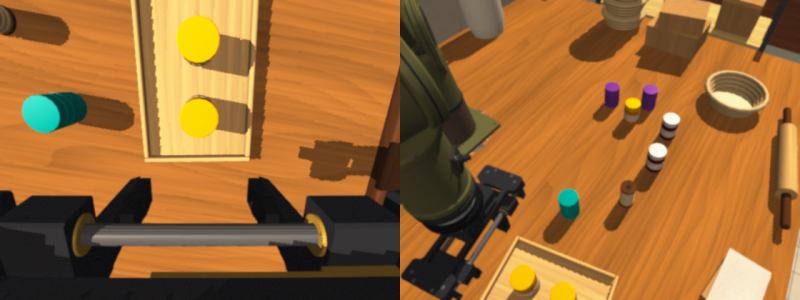

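The picture shows both jars upright in the tray, lids at (198,40) and (199,118). The third honey jar and every other item stand where they were.

```bash
python3 -c "
from workcell import job; print(job.hand_in())"
```

```text
the job is handed in; nothing more can be done
None
```

Two honey jars stand upright side by side in the order tray, the third was left where it stood, and the job is handed in at about 16 s of the 56 s allowed.

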